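Slide a thin steel strip off the surface plate and load it in the drill vice

TASK

The thin steel strip lies flat on the surface plate, its tail end against the angle plate. Press on it lightly with closed fingertips and slide it, without lifting, over the edge facing the vice until about 45 mm overhangs; then grip it there by its long edges and pick it up. Lay it flat on the two parallels between the open vice jaws, push its tail gently but positively home against the pin of the work stop, and let go; never bear hard on the surface plate, vice or stop, and leave everything else where it stands.

Things in the scene. Friction and masses are not known exactly. Their poses are not given: they have to be found in the camera images.
- strip: Thin flat bar to be loaded: bright steel, scribed lines, 50 mm wide (x), 160 long (y), 3 thick, about 0.19 kg. Origin: centre of its underside. Its +y end (tail) starts 1 to 3 mm from the angle plate. It slips on the oiled surface plate more easily than fingertips slip on it: a push down of 5 to 9 N drags it along; slid under more than about 11 N it would score the plate.
- strip_lead (a point): Middle of the strip's -y (lead) end face, half way up its thickness; axes as the strip. This end points to the plate edge that must be overhung.
- plate: Cast-iron surface plate, fixed on the bench: 200 mm (x) by 300 mm (y), flat top 60 mm above the bench. Its top slab is 20 mm thick; below it the skirt is set back 12 mm. Origin: centre of its underside. Rigid and easily marked: touch down on the strip at under 8 mm/s (a faster touch knocks it with over 30 N), and keep bare fingers off its top.
- plate_edge (a point): Middle of the upper -y edge of the surface plate, the edge that faces the vice: its y axis points back over the plate, so a point 45 mm beyond the edge has y = -0.045 in this frame.
- angle_plate: Loose cast-iron angle plate, 80 mm (x) by 50 mm (y) by 50 mm high, 1.2 kg, standing on the surface plate with its upright face (at its y = -25 mm) towards the strip's tail. Origin: centre of its underside. Leave it.
- vice: Drill-press vice, fixed. Origin: centre of its underside, below the middle of the jaw gap. Jaws 80 mm long (its y -40 to 40 mm), faces at its x = -28 and 28 mm, tops 74 mm above the bench. Against each jaw stands a parallel, 10 mm thick, y -45 to 45 mm, top 68 mm above the bench; the strip lies on both, its y along the vice's y. Ears 12 mm high reach to y = -64 and 64 mm, the screw to x = -190 mm.
- work_stop: Work stop: steel arm across the jaw gap, on a rod in the +x (fixed) jaw. Origin: on the arm's flat face that looks to its own -y, 69 mm above the bench, in line with the gap's middle; axes as the vice. From there a rigid pin, 10 mm thick, sticks out to -y; its reach, 5 to 28 mm, differs each time and is not reported. Find its tip by feel with the strip's tail; push home with about 6 N, never 15 N.
- v_block: Small steel V-block, 34 x 45 x 32 mm, on the surface plate beside the strip. Leave it.
- hammer: Engineer's hammer, wooden handle, lying on the bench. Leave it.
- punch: Centre punch, 110 mm long, lying on the bench. Leave it.
- square: Engineer's square, lying on the bench. Leave it.
- offcuts: Two flat offcuts, 60 x 90 mm, one on the other, on the bench beside the vice. Leave them.
- oiler: Round oil bottle, 56 mm across, 130 mm tall, at the back of the bench. Leave it.
There are look-alikes about, which are no part of the job. Of the things like the strip, leave any that is brown; of the rest the smaller one is meant.

How it is judged:
On the way, in this order (a step that is already met when the one before it is completed fails the run):
1. the strip lies flat on the surface plate with its lead end 30 to 75 mm beyond the edge (y of strip_lead in the frame of plate_edge between -0.075 and -0.03 m and z of strip in the frame of plate_edge below 0.002 m and angle between strip's own z axis and vertical below 0.02 rad), for 0.2 s.
2. the strip is picked up, at least 15 mm above the surface plate (z of strip in the frame of plate_edge above 0.015 m and contact force between the fingers and strip above 1 N), for 0.1 s.
3. the strip, down on the parallels, is pushed against the stop pin with at least 2.5 N (contact force between strip and stop_pin_c0 above 2.5 N and z of strip in the frame of vice below 0.071 m), for 0.1 s.
At the end, for the whole second after the job is handed in: The strip lies still and flat (within 2 mm and 0.03 rad) on both parallels between the vice jaws (within 5 mm of midway and 0.09 rad of parallel), its tail end within 2.5 mm of the tip of the stop pin (y of stop_pin_c0 in the frame of strip between 0.101 and 0.1055 m and x of strip in the frame of vice between -0.005 and 0.005 m and z of strip in the frame of vice between 0.066 and 0.07 m and angle between strip's own z axis and vertical below 0.03 rad and angle between the y axis of strip and the y axis of vice, either way round below 0.09 rad and linear speed of strip below 0.01 m/s); the robot touches nothing.
It fails at once if the strip bears on the surface plate with over 30 N, slides on it faster than 10 mm/s under over 14 N (its own 2 N included), or bears on the vice with over 25 N or the stop pin with over 15 N (contact force between strip and plate above 30 N or (contact force between strip and plate above 14 N and linear speed of strip above 0.01 m/s) or contact force between strip and vice above 25 N or contact force between strip and stop_pin_c0 above 15 N).
It fails at once if the fingers bear on the surface plate with more than 10 N (contact force between the fingers and plate above 10 N).
It fails at once if the strip is lifted off the surface plate before it overhangs the edge by 25 mm (y of strip_lead in the frame of plate_edge above -0.025 m and z of strip in the frame of plate_edge above 0.008 m).
It fails at once if the strip is dropped on the bench (height (world z) of strip below 0.04 m).
It fails at once if the angle plate or the V-block is shifted by more than 10 mm, or another thing on the bench by more than 20 mm (distance of any of angle_plate, v_block from where it was at the start of the episode above 0.01 m or distance of any of hammer, punch, square, offcuts, oiler from where it was at the start of the episode above 0.02 m).
It also fails if it takes over 67 s, if anything falls off the work surface, if the arm or the gripper's body presses on something with over 40 N, if the wrist force passes 120 N, or if a joint passes its speed limit or range.

ROBOT

A 6-joint arm with a two-finger parallel gripper is mounted at the origin on the work surface. World frame = base frame: x ahead of the robot, y to its left, z up, the work surface at z = 0. Lengths are in m, angles in rad, forces in N, time in s.
With the tool pointing down it reaches from about 0.3 to 0.875 m from the base axis. Payload 6.4 kg.
Tool frame: the origin (TCP) lies midway between the tips of the shut fingers; the grasp point (between the pads) lies 19 mm behind it; x points along the fingers, y is the direction in which the jaws open and shut, and the axes are right-handed (so a half turn about x gives the same grasp; the last joint's range is limited). The gripper opens to 85 mm and grips with 20 to 120 N. Pads are 22 mm wide; open, the fingers measure 114 mm over their backs; the gripper's body (76 mm by 85 mm) begins 54 mm behind the grasp point. The pads swing forward as they close: fully open they stand 13 mm farther back than shut.
Start: joints at [1.115, 0.181, 1.607, -0, 1.354, -0.206], TCP at [0.142, 0.557, 0.231] pointing down, gripper open.
Joint ranges: [-2.99, 2.99], [-0.89, 2.07], [0.3, 2.58], [-1.14, 4.28], [0, 2.63], [-3.12, 3.12]. Speed limits (rad/s): [2.57, 2.57, 3.01, 3.14, 3.14, 3.14].

INTERFACE

Orientations are given as a unit quaternion [w, x, y, z].
In Python, from bench import ctrl gives the robot as it stands.
- The arm moves only by the tool step_arm, never from a script. Its argument "motion" is a list of rows, each a list of 7 numbers: the shift along the tool's x, y, z in mm, then the turn, a rotation vector about the tool's x, y, z in degrees, then the closure in counts, from 0 (fully open) to 255 (shut). In form: [[tx, ty, tz, rx, ry, rz, hand], ...]. A call has 1 to 10 rows; each row is the pose to reach, as a shift and turn from the pose commanded when the call began, along the tool's axes at that moment; what a row does not reach only later rows make up. A row lasts 1/8 s, in which the tool goes at most 62.5 mm and 10.7 degrees, less where a joint would pass 70% of its speed; a pose out of reach is approached as far as the arm can. A call with a gripper value outside its range is refused whole. The fingers move at their own pace and stop on an object; the grip force is fixed at half the most. Time passes only in rows, so rows that repeat a pose let the fingers close. It gives the time, the measured TCP pose, the force and the opening at its end, in the units of the state.
- ctrl.get_obs(): the state, without advancing time (a new reading comes with each control period).
- ctrl.camera(name): name is "side" or "top"; returns (picture, depth): 420x560x3 uint8, red, green, blue; 420x560 float32, m along the optical axis (not along the pixel's ray), 0 where there is no reading.
- ctrl.camera_info(name): a dict with "fx", "fy", "cx", "cy" (pixels), "T" (4x4, takes a point from camera to world coordinates). Camera axes: x right, y down, z forward; pixel columns grow to the right and rows downward; lengths in m; the calibration is good to about 2 mm. A picture is of the moment at which its call begins. camera_info takes no time and is no camera call.
- ctrl.hand_in(): hands the job in, once; it reports no verdict.
The state is a dict: "time_s": time; "q": joint angles; "dq": joint speeds; "joint_efforts": joint torques, N m; "eef_pos": TCP position; "eef_rot": TCP orientation; "wrist_force": force on the tool from outside, world axes, zero at the start; "torque": the same for the moment, N m; "opening": opening from 0.0 (shut) to 1.0 (fully open).
Only numpy, scipy, OpenCV 4.12 (cv2) and the standard library are available. Lean on these libraries where they do the work, as an engineer would, in place of code of your own. Each camera call takes 0.05 s, during which the arm holds its last target. There are 200 camera calls.

## Working session

There is one attempt and no reset: what is moved stays moved. The work goes in short steps, Python scripts to look and compute and a tool call to move; the robot and the scene stay as the last step left them, time stands still between calls to the robot, and variables do not carry over. Pictures are saved under pics/ and viewed, about 8 in all and at most 12, crops included, and the job is handed in when it is done.

Besides the shell and the picture viewer there is one more tool, called after "Call:" by a JSON object that holds its "name" and its "arguments", one argument or row to a line. step_arm: Moves the arm, as the interface text tells. Its arguments: {"type":"object","properties":{"motion":{"type":"array","items":{"type":"array","items":{"type":"number"}}}},"required":["motion"]}

```bash
ls; mkdir -p pics; cat > h.py <<'E'
import numpy as np, cv2
from bench import ctrl
from scipy.spatial.transform import Rotation as R
def px2w(name,u,v,z):
    i=ctrl.camera_info(name);T=np.array(i["T"])
    d=T[:3,:3]@np.array([(u-i["cx"])/i["fx"],(v-i["cy"])/i["fy"],1]);o=T[:3,3]
    return o+d*(z-o[2])/d[2]
def dep2w(name,u,v,dep):
    i=ctrl.camera_info(name);T=np.array(i["T"]);d=dep[v,u]
    return T[:3,:3]@np.array([(u-i["cx"])/i["fx"]*d,(v-i["cy"])/i["fy"]*d,d])+T[:3,3]
def obs():
    o=ctrl.get_obs();r=R.from_quat(np.roll(o["eef_rot"],-1)).as_matrix()
    print("t",round(o["time_s"],2),"tcp",np.round(o["eef_pos"],4),"F",np.round(o["wrist_force"],2),"M",np.round(o["torque"],2),"op",round(o["opening"],3));print(np.round(r,4));return o,r
E
python3 - <<'E'
from h import *
for n in ("top","side"):
    p,d=ctrl.camera(n);cv2.imwrite(f"pics/{n}0.png",p[...,::-1]);np.save(f"pics/{n}0.npy",d)
    i=ctrl.camera_info(n);print(n,i["fx"],i["cx"],i["cy"],np.round(i["T"],3).tolist())
print(obs()[0])
E
```

```text
pics
top 471.6600957001249 281.03877014905464 207.1620814534389 [[-0.0, -0.994, 0.109, 0.331], [-1.0, -0.0, -0.001, 0.001], [0.001, -0.109, -0.994, 1.502], [0.0, 0.0, 0.0, 1.0]]
side 404.0726317110448 279.85023140890553 211.29818973752657 [[-0.706, 0.405, -0.581, 1.204], [0.708, 0.424, -0.565, 0.67], [0.018, -0.81, -0.586, 0.761], [0.0, 0.0, 0.0, 1.0]]
t 0.1 tcp [0.1419 0.5567 0.2305] F [-0.16  0.03  1.04] M [ 0.04 -0.05 -0.  ] op 1.003
[[-7.000e-04  2.473e-01  9.689e-01]
 [-1.400e-03  9.689e-01 -2.473e-01]
 [-1.000e+00 -1.500e-03 -3.000e-04]]
{'time_s': 0.1, 'q': array([ 1.11465687e+00,  1.81467995e-01,  1.60789451e+00, -1.32821544e-07,
        1.35376351e+00, -2.06288213e-01]), 'dq': array([ 0.00031396, -0.00177224, -0.00498723,  0.00017725, -0.00030123,
        0.00074735]), 'joint_efforts': array([-1.03642047e-03, -4.45886815e+01, -3.52232659e+01, -3.14701583e-04,
        4.30177606e-03, -6.45938897e-06]), 'eef_pos': array([0.14193571, 0.5567132 , 0.23048005]), 'eef_rot': array([ 0.7014198 ,  0.08759346,  0.7017723 , -0.0886188 ]), 'wrist_force': array([-0.16209412,  0.02745142,  1.04246933]), 'torque': array([ 0.03607811, -0.05447792, -0.00279931]), 'opening': 1.0025380773456998}
```

View pics/top0.png

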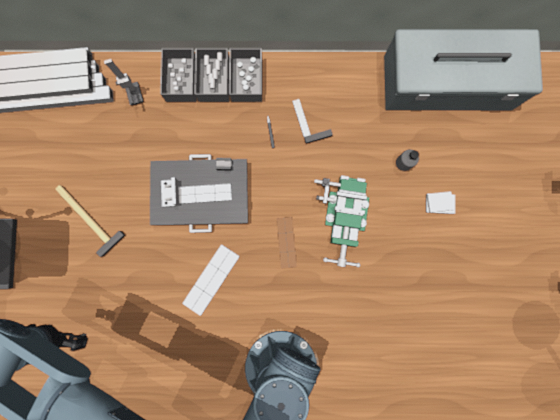

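View pics/side0.png

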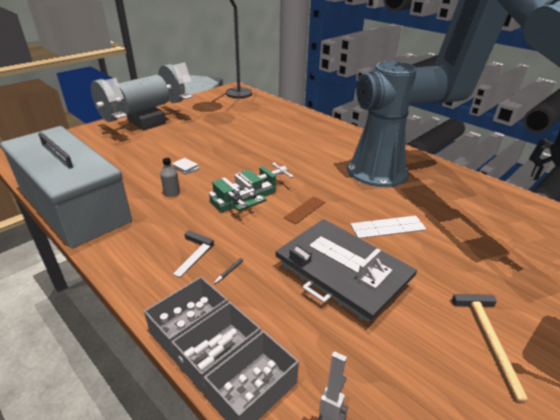

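The top view shows the plate at about (199,192), with the strip at (205,193) on it and the angle plate at (168,192). The V-block is at (223,165) and the vice at (348,210), with the work stop on its left at (325,190). The side view shows the same layout. I'll enlarge both areas.

```bash
python3 - <<'E'
import cv2,numpy as np
a=cv2.imread("pics/top0.png")
def crop(a,u0,v0,w,h,s): 
    c=cv2.resize(a[v0:v0+h,u0:u0+w],None,fx=s,fy=s,interpolation=cv2.INTER_CUBIC)
    for k in range(0,w,10): cv2.line(c,(k*s,0),(k*s,5 if (u0+k)%50 else 12),(0,0,255),1); cv2.putText(c,str(u0+k),(k*s,18),0,.32,(0,0,255),1)
    for k in range(0,h,10): cv2.line(c,(0,k*s),(5,k*s),(0,0,255),1); cv2.putText(c,str(v0+k),(6,k*s+4),0,.32,(0,0,255),1)
    return c
cv2.imwrite("pics/c1.png",crop(a,145,150,110,80,7))
cv2.imwrite("pics/c2.png",crop(a,305,165,80,70,8))
b=cv2.imread("pics/side0.png")
cv2.imwrite("pics/c3.png",crop(b,200,155,100,65,8))
E
```

```text
(no output)
```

View pics/c1.png

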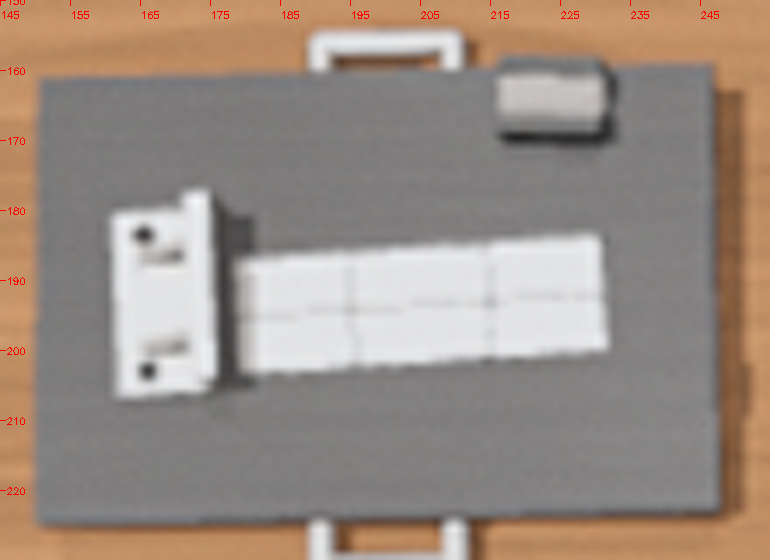

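View pics/c2.png

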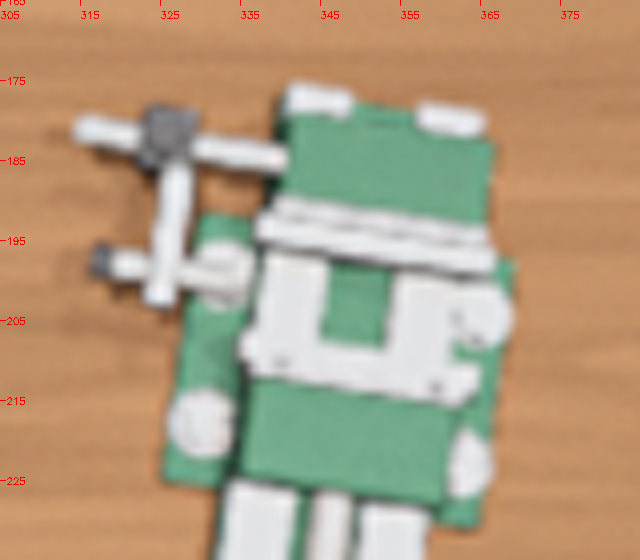

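View pics/c3.png

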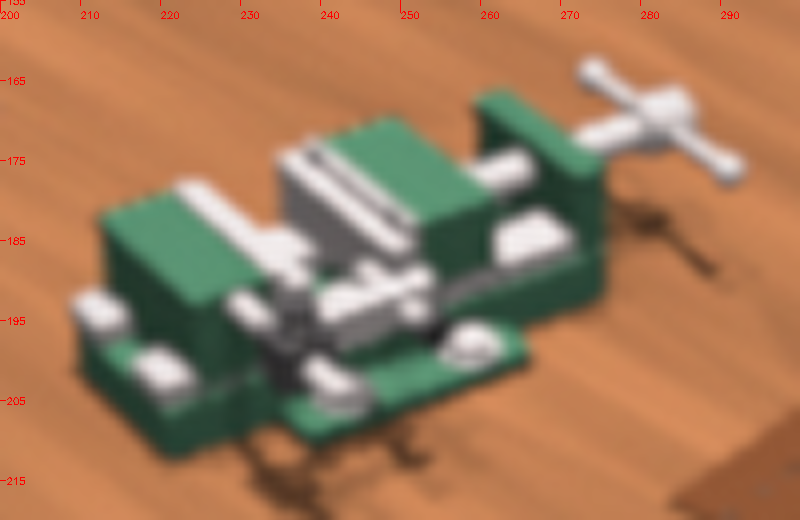

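The crops give these pixel corners. Plate top: (150.7,161.1), (247,159.3), (247.9,223.3), (150.3,224.9). Strip: tail (178.9,186.7)/(179.3,203.1), lead (230.7,183.6)/(231.9,200). The vice gap lies between the jaw bars at v≈193 and v≈211, and the stop arm runs from (325,181) to (323.5,202). I'll convert these to positions and check them against depth.

```bash
python3 - <<'E'
from h import *
f=lambda u,v,z:np.round(px2w("top",u,v,z)[:2]*1000,1)
print("plate",[f(u,v,.06) for u,v in [(150.7,161.1),(247,159.3),(247.9,223.3),(150.3,224.9)]])
print("strip",[f(u,v,.063) for u,v in [(178.9,186.7),(230.7,183.6),(231.9,200),(179.3,203.1)]])
d=np.load("pics/top0.npy")
i=ctrl.camera_info("top");T=np.array(i["T"])
vv,uu=np.mgrid[0:420,0:560]
P=np.stack([(uu-i["cx"])/i["fx"]*d,(vv-i["cy"])/i["fy"]*d,d],-1)@T[:3,:3].T+T[:3,3]
np.save("pics/P.npy",P)
z=np.round(P[...,2]*1000).astype(int)
np.set_printoptions(linewidth=250)
print("   ",np.arange(312,370,1)%100)
for v in range(176,230): print(v,' '.join('%2d'%k for k in z[v,312:370]))
print(np.round(P[170:215:4,200,2]*1000,1),np.round(P[192,200:260:4,2]*1000,1))
E
```

```text
plate [array([633.3, 404.3]), array([639. , 105.1]), array([439.6, 100.8]), array([434.7, 399.6])]
strip [array([552.4, 314.2]), array([562.1, 154.6]), array([511.1, 150.3]), array([501.5, 311.7])]
    [12 13 14 15 16 17 18 19 20 21 22 23 24 25 26 27 28 29 30 31 32 33 34 35 36 37 38 39 40 41 42 43 44 45 46 47 48 49 50 51 52 53 54 55 56 57 58 59 60 61 62 63 64 65 66 67 68 69]
176  1 -2  5 -3  1  3  0 -6  3 -2 -3  2 -5 -2  2 -1  2  5 -6  4  1 -3  0  1  2  0 -4 -4  1 28 38 38 35  3 -1  0 -8  0  0 -7  2  4  0 -1  1 -3  1 -9  1  3  2 -3 -3  3 -1  1 -4 -6
177 -4 -1 -4  2 -4 -3  3  3 -2 -2  3 -3  1 -5 -7  0 -3 -2  7 -1  1 -7  0 -5  5 -1 -1  1  1 28 33 39 39 36 37 36 39  6 -4 -3 -5  0 -2 -2  3 -1 -2 -1  2  2 -5  3  2  3  4  2  0 -10
178 -8  3 -5 -4  2 -2  0  0 -7 -3 -5  1 79 79 -6 -4  1  9  3  0  3 -1 -7 -9 -2 -4 -5  1 22 37 34 37 37 31 37 31 35 26 27 24 26 -2 -2  2 -3  0  1  0 -4 -4 -4  1  3  0  1 -1 -1  1
179  2 -5 -6 -2 -1 -2 -2 -3  2  0 -5 77 76 88 95 94 82 86 83 -2 -4  0  1 -4  0 -2 -5  2 26 36 72 71 73 73 73 31 38 22 26 24 24 28 35 31 32 26 1502 37 35 44 40 37 32 -3  1 -8 -2  2
180 -1 
[... 8376 characters left out ...]
 9 12 10 -8 -1 -2 -2
227 -9 -2 1502 -7  2 -6  3  0 -5  1  0 -4 -7  1  0 -4  3  0  6 -1 -3 30 36 37 36 37 39 39 33 30 25 29 28 54 56 60 53 52 58 69 73 67 74 1502 71 77 70 71 78 19 15 13  6 11 -5 -7 -3  2
228  1 -2  0 -6 -4 -5 -3 -2 -3 -4 -7 -9 -1  3  2  1 -1 -8 -2 -11  4 29 38 1502 36 38 38 40 40 40 28 29 30 60 59 64 61 56 27 39 36 48 50 56 63 72 65 69 76 13 15  8  9  6 -1 -6 -5 -6
229 -2 -1 -2 10  6 -1 -5  1 -6  4 -1 -1 -2 -2  2  1  2 -1 -1 -7 10 26 32 37 38 32 37 43 44 34 26 24 53 61 59 63 59 55 28 33 42 38 35 33 31 32 37  8  8 15  9  6 13 10 -2 -4 -2  3
[58.2 56.8 54.7 55.3 59.4 63.3 58.4 64.7 57.2 59.5 59.4 55. ] [57.2 67.7 64.7 54.8 59.4 62.2 65.1 67.4 56.7 58.  53.3 64.2  5.1 -1.2  4.2]
```

```bash
cat > fit.py <<'E'
from h import *
from scipy.optimize import minimize
def grid(x0,x1,y0,y1,z,s=2.): 
    X,Y=np.meshgrid(np.arange(x0,x1+.1,s),np.arange(y0,y1+.1,s));return np.c_[X.ravel(),Y.ravel(),np.full(X.size,z)]/1000
on=np.vstack([grid(19,27,-44,44,68),grid(-27,-19,-44,44,68),grid(29,45,-39,39,74),grid(-45,-29,-39,39,74)])
off=np.vstack([grid(-17,17,-44,44,68),grid(-44,44,-56,-46,70),grid(-44,-10,46,52,70),grid(15,40,46,52,70)])
def cost(p,n,D):
    i=ctrl.camera_info(n);T=np.array(i["T"]);c,s=np.cos(p[2]),np.sin(p[2]);A=np.array([[c,-s,0],[s,c,0],[0,0,1]])
    def dz(G):
        W=G@A.T+[p[0],p[1],0];C=(W-T[:3,3])@T[:3,:3]
        m=cv2.remap(D,(C[:,0]/C[:,2]*i["fx"]+i["cx"]).astype(np.float32)[None],(C[:,1]/C[:,2]*i["fy"]+i["cy"]).astype(np.float32)[None],cv2.INTER_LINEAR)[0]
        return (m-C[:,2])*1000
    return np.minimum(abs(dz(on)),12).mean()+ (np.mean(np.clip(12-dz(off),0,12)) if n=="top" else 0)
for n in ("top","side"):
    D=np.load(f"pics/{n}0.npy");D=cv2.medianBlur(D,3) if n=="side" else D
    best=min((minimize(cost,[x,y,a],args=(n,D),method="Nelder-Mead",options=dict(initial_simplex=[[x,y,a],[x+.006,y,a],[x,y+.006,a],[x,y,a+.05]])) for x in (.50,.51,.52) for y in (-.22,-.21,-.20) for a in (-.2,-.15,-.1)),key=lambda r:r.fun)
    print(n,np.round(best.x,4),best.fun)
E
python3 fit.py
python3 - <<'E'
from h import *
for uv in [(333.5,199.6),(328.5,193),(329,187)]: print(uv,px2w("top",*uv,.074))
E
```

```text
(333.5, 199.6) [ 0.51101691 -0.16077192  0.074     ]
(328.5, 193) [ 0.53134018 -0.14573865  0.074     ]
(329, 187) [ 0.54987167 -0.14747292  0.074     ]Traceback (most recent call last):
  File "fit.py", line 16, in <module>
    best=min((minimize(cost,[x,y,a],args=(n,D),method="Nelder-Mead",options=dict(initial_simplex=[[x,y,a],[x+.006,y,a],[x,y+.006,a],[x,y,a+.05]])) for x in (.50,.51,.52) for y in (-.22,-.21,-.20) for a in (-.2,-.15,-.1)),key=lambda r:r.fun)
  File "fit.py", line 16, in <genexpr>
    best=min((minimize(cost,[x,y,a],args=(n,D),method="Nelder-Mead",options=dict(initial_simplex=[[x,y,a],[x+.006,y,a],[x,y+.006,a],[x,y,a+.05]])) for x in (.50,.51,.52) for y in (-.22,-.21,-.20) for a in (-.2,-.15,-.1)),key=lambda r:r.fun)
              ~~~~~~~~^^^^^^^^^^^^^^^^^^^^^^^^^^^^^^^^^^^^^^^^^^^^^^^^^^^^^^^^^^^^^^^^^^^^^^^^^^^^^^^^^^^^^^^^^^^^^^^^^^^^^^^^^^^^^^^^^^^^^^^^^^^^
    res = _minimize_neldermead(fun, x0, args, callback, bounds=bounds,
                               **options)
    fxr = func(xr)
    fx = function(np.copy(x), *(wrapper_args + args))
  File "fit.py", line 8, in cost
    i=ctrl.camera_info(n);T=np.array(i["T"]);c,s=np.cos(p[2]),np.sin(p[2]);A=np.array([[c,-s,0],[s,c,0],[0,0,1]])
ValueError: time passes only in moves, steps and waits
```

Call:
{"name": "step_arm", "arguments": {
  "motion": [
    [110, -232, 462, 72.3, 0, 0, 255],
    [110, -232, 462, 72.3, 0, 0, 255],
    [110, -232, 462, 72.3, 0, 0, 255],
    [110, -232, 462, 72.3, 0, 0, 255],
    [110, -232, 462, 72.3, 0, 0, 255],
    [110, -232, 462, 72.3, 0, 0, 255],
    [110, -232, 462, 72.3, 0, 0, 255],
    [110, -232, 462, 72.3, 0, 0, 255],
    [110, -232, 462, 72.3, 0, 0, 255],
    [110, -232, 462, 72.3, 0, 0, 255]
  ]
}}

```text
time_s: 1.35
eef_pos: [0.5332, 0.2163, 0.1202]
eef_rot: [0.513, 0.485, 0.514, -0.486]
wrist_force: [0.0, -0.3, 0.1]
opening: 0.001
```

```bash
sed -i 's/i=ctrl.camera_info(n);T=/i=I[n];T=/; s/^def grid/I={n:ctrl.camera_info(n) for n in ("top","side")}\ndef grid/' fit.py; python3 fit.py; python3 -c "
from h import *
obs()"
```

```text
top [ 0.5018 -0.2137 -0.1495] 2.8079901968781975
side [ 0.5057 -0.2091 -0.1896] 3.7268069496132776
t 1.35 tcp [0.5332 0.2163 0.1202] F [ 0.03 -0.34  0.09] M [-0.04 -0.04 -0.03] op 0.001
[[-1.700e-03  9.984e-01  5.570e-02]
 [-4.000e-04  5.570e-02 -9.984e-01]
 [-1.000e+00 -1.700e-03  4.000e-04]]
```

Call:
{"name": "step_arm", "arguments": {
  "motion": [
    [20, 0, 0, 0, 0, 0, 255],
    [38, 0, 0, 0, 0, 0, 255],
    [50, 0, 0, 0, 0, 0, 255],
    [52, 0, 0, 0, 0, 0, 255],
    [53, 0, 0, 0, 0, 0, 255],
    [53.6, 0, 0, 0, 0, 0, 255],
    [54.2, 0, 0, 0, 0, 0, 255],
    [54.8, 0, 0, 0, 0, 0, 255],
    [55.4, 0, 0, 0, 0, 0, 255],
    [55.4, 0, 0, 0, 0, 0, 255]
  ]
}}

```text
time_s: 2.6
eef_pos: [0.5324, 0.2181, 0.0658]
eef_rot: [0.515, 0.485, 0.515, -0.485]
wrist_force: [-0.4, -0.1, -0.1]
opening: 0.0
```

```bash
 python3 -c "
from h import *
obs()"
```

```text
t 2.6 tcp [0.5324 0.2181 0.0658] F [-0.43 -0.06 -0.11] M [ 0.01  0.01 -0.01] op 0.0
[[-1.000e-04  9.983e-01  5.900e-02]
 [-0.000e+00  5.900e-02 -9.983e-01]
 [-1.000e+00 -1.000e-04  0.000e+00]]
```

Call:
{"name": "step_arm", "arguments": {
  "motion": [
    [0.5, 0, 0, 0, 0, 0, 255],
    [1.0, 0, 0, 0, 0, 0, 255],
    [1.5, 0, 0, 0, 0, 0, 255],
    [2.0, 0, 0, 0, 0, 0, 255],
    [2.4, 0, 0, 0, 0, 0, 255],
    [2.4, 0, 0, 0, 0, 0, 255]
  ]
}}

```text
time_s: 3.35
eef_pos: [0.5324, 0.2182, 0.0634]
eef_rot: [0.515, 0.485, 0.515, -0.485]
wrist_force: [0.5, 0.3, -0.5]
opening: -0.002
```

Call:
{"name": "step_arm", "arguments": {
  "motion": [
    [0.2, 0, 0, 0, 0, 0, 255],
    [0.4, 0, 0, 0, 0, 0, 255],
    [0.4, 0, 0, 0, 0, 0, 255]
  ]
}}

```text
time_s: 3.72
eef_pos: [0.5324, 0.2182, 0.0631]
eef_rot: [0.515, 0.485, 0.515, -0.485]
wrist_force: [-0.1, -0.5, -0.0]
opening: -0.003
```

Call:
{"name": "step_arm", "arguments": {
  "motion": [
    [0.1, 0, 0, 0, 0, 0, 255],
    [0.2, 0, 0, 0, 0, 0, 255],
    [0.2, 0, 0, 0, 0, 0, 255]
  ]
}}

```text
time_s: 4.1
eef_pos: [0.5325, 0.2182, 0.0631]
eef_rot: [0.515, 0.485, 0.515, -0.485]
wrist_force: [-1.4, -1.0, 2.2]
opening: -0.005
```

Call:
{"name": "step_arm", "arguments": {
  "motion": [
    [0.1, 0, 0, 0, 0, 0, 255],
    [0.2, 0, 0, 0, 0, 0, 255],
    [0.2, 0, 0, 0, 0, 0, 255]
  ]
}}

```text
time_s: 4.47
eef_pos: [0.5325, 0.2182, 0.0631]
eef_rot: [0.515, 0.485, 0.515, -0.485]
wrist_force: [-2.2, 0.5, 5.2]
opening: 0.0
```

Call:
{"name": "step_arm", "arguments": {
  "motion": [
    [0.1, 0, 0, 0, 0, 0, 255],
    [0.1, 0, 1, 0, 0, 0, 255],
    [0.1, 0, 3, 0, 0, 0, 255],
    [0.1, 0, 5, 0, 0, 0, 255],
    [0.1, 0, 7, 0, 0, 0, 255],
    [0.1, 0, 9, 0, 0, 0, 255]
  ]
}}

```text
time_s: 5.22
eef_pos: [0.5337, 0.2093, 0.0631]
eef_rot: [0.515, 0.486, 0.514, -0.485]
wrist_force: [-0.4, 2.5, 5.5]
opening: 0.001
```

```bash
 python3 -c "
from h import *
obs()
p,d=ctrl.camera('top');cv2.imwrite('pics/t2.png',p[...,::-1])
a=p[150:230,145:255,::-1];cv2.imwrite('pics/c4.png',cv2.resize(a,None,fx=7,fy=7,interpolation=cv2.INTER_CUBIC))
obs()"
```

```text
t 5.22 tcp [0.5337 0.2093 0.0631] F [-0.41  2.52  5.55] M [ 0.44 -0.01  0.  ] op 0.001
[[ 1.500e-03  9.983e-01  5.890e-02]
 [ 6.000e-04  5.890e-02 -9.983e-01]
 [-1.000e+00  1.500e-03 -5.000e-04]]
t 5.28 tcp [0.5336 0.2091 0.0631] F [0.86 1.24 5.08] M [ 0.3   0.09 -0.  ] op 0.001
[[ 1.400e-03  9.983e-01  5.890e-02]
 [ 5.000e-04  5.890e-02 -9.983e-01]
 [-1.000e+00  1.400e-03 -4.000e-04]]
```

View pics/c4.png

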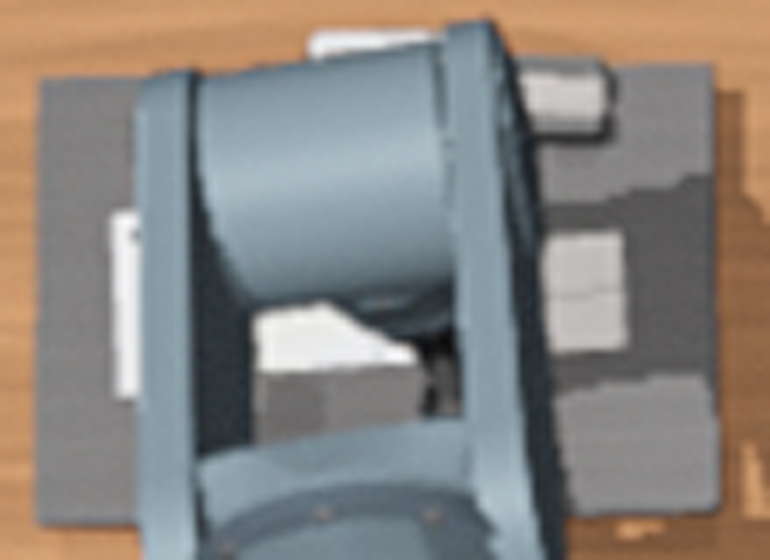

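The lead end moved from about u=231.4 to 234.7, roughly 10 mm, so the strip follows the fingers. I'll keep sliding.

Call:
{"name": "step_arm", "arguments": {
  "motion": [
    [0.05, 0, 2, 0, 0, 0, 255],
    [0.05, 0, 5, 0, 0, 0, 255],
    [0.05, 0, 8, 0, 0, 0, 255],
    [0.05, 0, 11, 0, 0, 0, 255],
    [0.05, 0, 14, 0, 0, 0, 255],
    [0.05, 0, 17, 0, 0, 0, 255],
    [0.05, 0, 20, 0, 0, 0, 255],
    [0.05, 0, 23, 0, 0, 0, 255],
    [0.05, 0, 26, 0, 0, 0, 255],
    [0.05, 0, 29, 0, 0, 0, 255]
  ]
}}

```text
time_s: 6.52
eef_pos: [0.5354, 0.1804, 0.0631]
eef_rot: [0.515, 0.486, 0.514, -0.485]
wrist_force: [-0.0, 1.9, 5.4]
opening: -0.001
```

Call:
{"name": "step_arm", "arguments": {
  "motion": [
    [0, 0, 3, 0, 0, 0, 255],
    [0, 0, 6, 0, 0, 0, 255],
    [0, 0, 9, 0, 0, 0, 255],
    [0, 0, 12, 0, 0, 0, 255],
    [0, 0, 15, 0, 0, 0, 255],
    [0, 0, 18, 0, 0, 0, 255],
    [0, 0, 21, 0, 0, 0, 255],
    [0, 0, 24, 0, 0, 0, 255],
    [0, 0, 27, 0, 0, 0, 255],
    [0, 0, 30, 0, 0, 0, 255]
  ]
}}

```text
time_s: 7.78
eef_pos: [0.5371, 0.1504, 0.0631]
eef_rot: [0.515, 0.486, 0.514, -0.485]
wrist_force: [0.1, 1.8, 5.9]
opening: 0.001
```

Call:
{"name": "step_arm", "arguments": {
  "motion": [
    [0, 0, 3, 0, 0, 0, 255],
    [0, 0, 6, 0, 0, 0, 255],
    [0, 0, 9, 0, 0, 0, 255],
    [0, 0, 12, 0, 0, 0, 255],
    [0, 0, 15, 0, 0, 0, 255],
    [0, 0, 18, 0, 0, 0, 255],
    [0, 0, 21, 0, 0, 0, 255],
    [0, 0, 25, 0, 0, 0, 255],
    [0, 0, 29, 0, 0, 0, 255],
    [0, 0, 29, 0, 0, 0, 255]
  ]
}}

```text
time_s: 9.02
eef_pos: [0.5388, 0.121, 0.063]
eef_rot: [0.515, 0.485, 0.514, -0.485]
wrist_force: [-0.2, -0.6, 6.4]
opening: -0.0
```

Call:
{"name": "step_arm", "arguments": {
  "motion": [
    [-0.5, 0, 0, 0, 0, 0, 255],
    [-5, 0, 0, 0, 0, 0, 255],
    [-60, 0, 0, 0, 0, 0, 255],
    [-100, -60, 0, 0, 0, 0, 255],
    [-100, -120, 0, 0, 0, 0, 100],
    [-100, -180, 0, 0, 0, 0, 0],
    [-100, -180, 0, 0, 0, 0, 0]
  ]
}}

```text
time_s: 9.9
eef_pos: [0.3534, 0.1109, 0.1611]
eef_rot: [0.514, 0.484, 0.516, -0.486]
wrist_force: [0.4, -0.6, -0.0]
opening: 0.637
```

```bash
 python3 -c "
from h import *
obs()
p,d=ctrl.camera('top');cv2.imwrite('pics/t3.png',p[...,::-1]);np.save('pics/t3.npy',d)
a=p[150:230,165:275,::-1];cv2.imwrite('pics/c5.png',cv2.resize(a,None,fx=7,fy=7,interpolation=cv2.INTER_CUBIC))
"
```

```text
t 9.9 tcp [0.3534 0.1109 0.1611] F [ 0.36 -0.61 -0.04] M [ 0.02  0.02 -0.02] op 0.637
[[-3.300e-03  9.982e-01  5.980e-02]
 [-1.000e-04  5.980e-02 -9.982e-01]
 [-1.000e+00 -3.300e-03 -1.000e-04]]
```

View pics/c5.png

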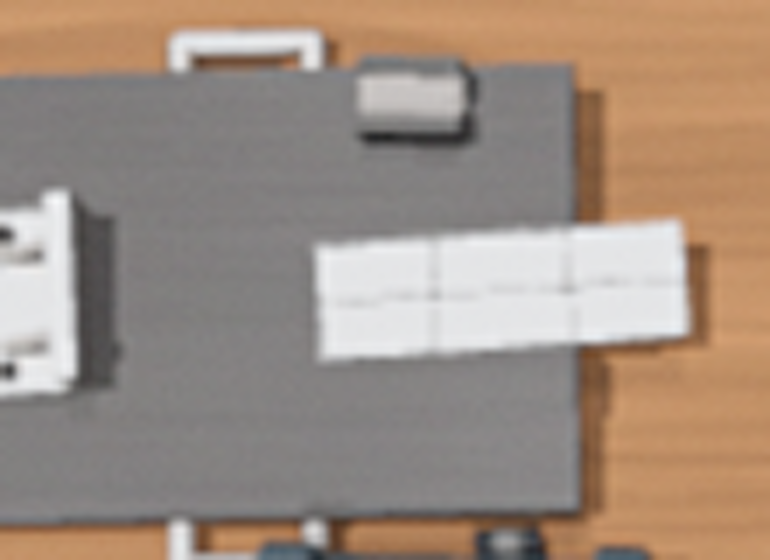

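The corners read: lead (262.3,181.6)/(263.6,197.9), tail (210,185)/(210.6,201.6), plate edge at u≈247.3. That is about 47 mm of overhang. I'll work out the grasp and refine the vice pose from averaged depth.

```bash
cat > fit2.py <<'E'
exec(open("fit.py").read().split("for n in")[0] if False else open("fit.py").read().split('\nfor n in ("top"')[0])
fr={n:[ctrl.camera(n) for _ in range(8)] for n in I}
for n in I:
    D=np.median([d for _,d in fr[n]],0).astype(np.float32); np.save(f"pics/{n}avg.npy",D)
    best=min((minimize(cost,[x,y,a],args=(n,D),method="Nelder-Mead",options=dict(initial_simplex=[[x,y,a],[x+.006,y,a],[x,y+.006,a],[x,y,a+.05]])) for x in (.495,.50,.51) for y in (-.22,-.215,-.21,-.20) for a in (-.2,-.15,-.1)),key=lambda r:r.fun)
    print(n,np.round(best.x,4),round(best.fun,3))
    C=I[n];T=np.array(C["T"])
    # joint profile across vice x with known yaw: mean height
p=np.mean([a.astype(float) for a,_ in fr["top"]],0).astype(np.uint8)
m=cv2.resize(p[150:230,200:275],None,fx=8,fy=8,interpolation=cv2.INTER_CUBIC).min(2)>165
m=m.astype(np.uint8);k,l,s,c=cv2.connectedComponentsWithStats(m);j=1+np.argmax(s[1:,4])
r=cv2.minAreaRect(np.argwhere(l==j)[:,::-1].astype(np.float32));b=cv2.boxPoints(r)
uv=(b+.5)/8-.5+[200,150];i=I["top"];T=np.array(i["T"])
def w(u,v,z):
    d=T[:3,:3]@np.array([(u-i["cx"])/i["fx"],(v-i["cy"])/i["fy"],1]);return T[:3,3]+d*(z-T[2,3])/d[2]
print(np.round([w(*q,.063)[:2]*1000 for q in uv],1).tolist())
print("hand-read",np.round([w(*q,.063)[:2]*1000 for q in [(262.3,181.6),(263.6,197.9),(210.6,201.6),(210,185)]],1).tolist())
print("edge",w(247.1,183,.06)[:2]*1000,w(247.5,199,.06)[:2]*1000)
np.save("pics/pavg.npy",p)
obs()
E
python3 fit2.py
```

```text
top [ 0.5018 -0.2137 -0.1538] 1.679
side [ 0.5067 -0.2085 -0.1614] 3.471
[[559.8, 221.8], [571.8, 58.5], [518.4, 54.4], [506.6, 217.1]]
hand-read [[568.4, 57.1], [517.7, 52.9], [506.2, 215.7], [557.7, 218.4]]
edge [564.48796205 104.22633483] [514.61909169 102.60519379]
t 10.75 tcp [0.3585 0.1107 0.1625] F [-0.56  1.08 -0.46] M [ 0.01 -0.01  0.02] op 0.997
[[-1.000e-04  9.983e-01  5.910e-02]
 [-0.000e+00  5.910e-02 -9.983e-01]
 [-1.000e+00 -1.000e-04  0.000e+00]]
```

Call:
{"name": "step_arm", "arguments": {
  "motion": [
    [0, 60, 15, -0.6, 0, 0, 0],
    [0, 120, 30, -0.6, 0, 0, 0],
    [20, 181, 46, -0.6, 0, 0, 0],
    [60, 181, 46, -0.6, 0, 0, 0],
    [80, 181, 46, -0.6, 0, 0, 0],
    [95, 181, 46, -0.6, 0, 0, 0],
    [110, 181, 46, -0.6, 0, 0, 0],
    [122, 181, 46, -0.6, 0, 0, 0],
    [122, 181, 46, -0.6, 0, 0, 0],
    [122, 181, 46, -0.6, 0, 0, 0]
  ]
}}

```text
time_s: 12.0
eef_pos: [0.5424, 0.0755, 0.0412]
eef_rot: [0.517, 0.483, 0.517, -0.482]
wrist_force: [-0.2, -1.0, -0.3]
opening: 1.002
```

Call:
{"name": "step_arm", "arguments": {
  "motion": [
    [0, 0, 0, 0, 0, 0, 40],
    [0, 0, 0, 0, 0, 0, 60],
    [0, 0, 0, 0, 0, 0, 75]
  ]
}}

```text
time_s: 12.38
eef_pos: [0.5421, 0.0755, 0.0408]
eef_rot: [0.517, 0.482, 0.517, -0.482]
wrist_force: [-0.0, 0.4, -0.7]
opening: 0.705
```

```bash
 python3 -c "
from h import *
obs()
p,d=ctrl.camera('side');q,d=ctrl.camera('top')
a=p[150:330,250:450,::-1];cv2.imwrite('pics/c6.png',cv2.resize(a,None,fx=4,fy=3.3,interpolation=cv2.INTER_CUBIC))
"
```

```text
t 12.38 tcp [0.5421 0.0755 0.0408] F [-0.05  0.35 -0.68] M [-0.05 -0.   -0.  ] op 0.705
[[ 5.000e-04  9.976e-01  6.960e-02]
 [-0.000e+00  6.960e-02 -9.976e-01]
 [-1.000e+00  5.000e-04  1.000e-04]]
```

View pics/c6.png

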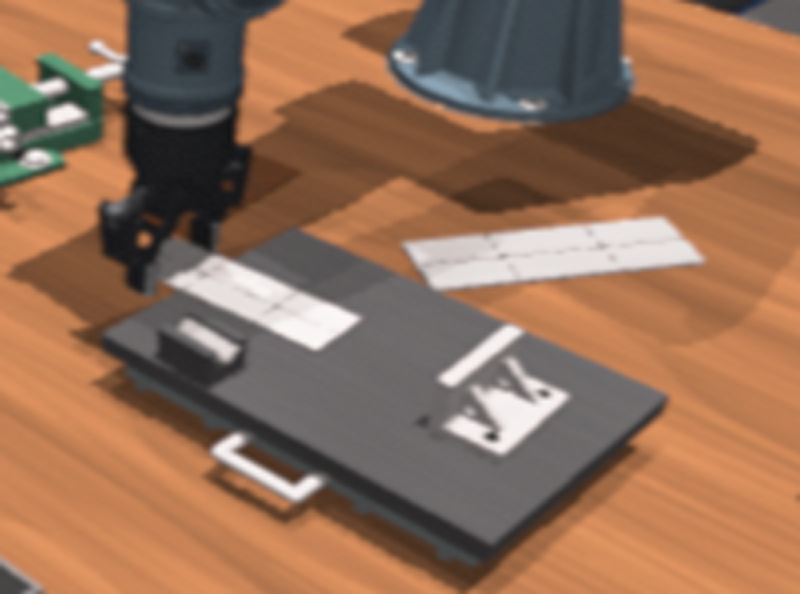

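The fingers straddle the overhang at about (170,250) in the crop, with the strip between them. Closing now.

Call:
{"name": "step_arm", "arguments": {
  "motion": [
    [0, 0, 0, 0, 0, 0, 85],
    [0, 0, 0, 0, 0, 0, 95],
    [0, 0, 0, 0, 0, 0, 105],
    [0, 0, 0, 0, 0, 0, 115],
    [0, 0, 0, 0, 0, 0, 255],
    [0, 0, 0, 0, 0, 0, 255],
    [0, 0, 0, 0, 0, 0, 255]
  ]
}}

```text
time_s: 13.35
eef_pos: [0.542, 0.0754, 0.0407]
eef_rot: [0.517, 0.482, 0.517, -0.482]
wrist_force: [-1.0, -1.4, 3.3]
opening: 0.563
```

```bash
 python3 -c "
from h import *
obs()"
```

```text
t 13.35 tcp [0.542  0.0754 0.0407] F [-0.97 -1.37  3.31] M [-0.04  0.15 -0.03] op 0.563
[[ 3.000e-04  9.976e-01  6.950e-02]
 [-1.000e-04  6.950e-02 -9.976e-01]
 [-1.000e+00  3.000e-04  1.000e-04]]
```

Call:
{"name": "step_arm", "arguments": {
  "motion": [
    [-0.5, 0, 0, 0, 0, 0, 255],
    [-2, 0, 0, 0, 0, 0, 255],
    [-5, 0, 0, 0, 0, 0, 255],
    [-10, 0, 0, 0, 0, 0, 255],
    [-18, 0, 0, 0, 0, 0, 255],
    [-28, 0, 0, 0, 0, 0, 255],
    [-40, 0, 0, 0, 0, 0, 255],
    [-50, 0, 0, 0, 0, 0, 255],
    [-60, 0, 0, 0, 0, 0, 255],
    [-60, 0, 0, 0, 0, 0, 255]
  ]
}}

```text
time_s: 14.6
eef_pos: [0.5427, 0.0754, 0.1017]
eef_rot: [0.518, 0.483, 0.517, -0.482]
wrist_force: [0.5, 0.1, -1.8]
opening: 0.561
```

```bash
 python3 -c "
from h import *
obs()
p,d=ctrl.camera('side')
a=p[130:330,230:430,::-1];cv2.imwrite('pics/c7.png',cv2.resize(a,None,fx=3,fy=3,interpolation=cv2.INTER_CUBIC))
"
```

```text
t 14.6 tcp [0.5427 0.0754 0.1017] F [ 0.52  0.07 -1.81] M [-0.07 -0.01  0.02] op 0.561
[[ 2.100e-03  9.976e-01  6.960e-02]
 [-2.000e-04  6.960e-02 -9.976e-01]
 [-1.000e+00  2.100e-03  3.000e-04]]
```

View pics/c7.png

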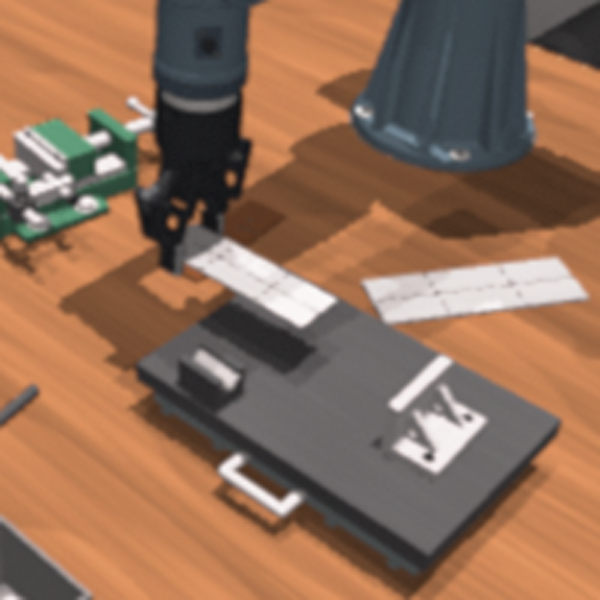

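The strip is lifted and held about level, with its shadow clear on the plate. Carrying it over to the vice.

Call:
{"name": "step_arm", "arguments": {
  "motion": [
    [-15, -2, 10, 0.5, 0, 0, 255],
    [-25, -8, 35, 1.5, 0, 0, 255],
    [-25, -18, 80, 3, 0, 0, 255],
    [-25, -28, 130, 4.5, 0, 0, 255],
    [-25, -39, 180, 6, 0, 0, 255],
    [-25, -50, 230, 7.5, 0, 0, 255],
    [-25, -60, 280, 9, 0, 0, 255],
    [-25, -70, 325, 11, 0, 0, 255],
    [-25, -78, 360, 12, 0, 0, 255],
    [-25, -82, 379, 12.8, 0, 0, 255]
  ]
}}

```text
time_s: 15.9
eef_pos: [0.4857, -0.3106, 0.1261]
eef_rot: [-0.46, -0.538, -0.459, 0.538]
wrist_force: [0.5, -0.5, -2.2]
opening: 0.562
```

Call:
{"name": "step_arm", "arguments": {
  "motion": [
    [15, 0, 0, 0, 0, 0, 255],
    [25, 0, 0, 0, 0, 0, 255],
    [25, 0, 0, 0, 0, 0, 255],
    [25, 0, 0, 0, 0, 0, 255]
  ]
}}

```text
time_s: 16.4
eef_pos: [0.4868, -0.3073, 0.1004]
eef_rot: [0.46, 0.537, 0.461, -0.537]
wrist_force: [-0.7, -0.1, -1.3]
opening: 0.56
```

```bash
 cat > look.py <<'E'
from h import *
import sys
obs();n=sys.argv[1]
fr=[ctrl.camera('top') for _ in range(4)]
p=np.mean([a.astype(float) for a,_ in fr],0).astype(np.uint8);d=np.median([b for _,b in fr],0);np.save(f'pics/{n}d.npy',d);np.save(f'pics/{n}p.npy',p)
u0,v0,s=310,165,8
c=cv2.resize(p[v0:v0+70,u0:u0+100,::-1],None,fx=s,fy=s,interpolation=cv2.INTER_CUBIC)
for k in range(0,100,10): cv2.putText(c,str(u0+k),(k*s,10),0,.32,(0,0,255),1)
for k in range(0,70,10): cv2.putText(c,str(v0+k),(0,k*s+4),0,.32,(0,0,255),1)
cv2.imwrite(f'pics/{n}.png',c)
i=ctrl.camera_info("top");T=np.array(i["T"]);vv,uu=np.mgrid[0:420,0:560]
P=(np.stack([(uu-i["cx"])/i["fx"]*d,(vv-i["cy"])/i["fy"]*d,d],-1)@T[:3,:3].T+T[:3,3])*1000
np.save(f'pics/{n}P.npy',P);z=np.round(P[...,2]).astype(int)
for v in range(188,222,2): print(v,' '.join('%3d'%k for k in z[v,328:390:2]))
E
python3 look.py v1
```

```text
t 16.4 tcp [ 0.4868 -0.3073  0.1004] F [-0.74 -0.06 -1.32] M [-0.13  0.01 -0.  ] op 0.56
[[-2.000e-04  9.884e-01 -1.518e-01]
 [ 3.000e-04 -1.518e-01 -9.884e-01]
 [-1.000e+00 -3.000e-04 -3.000e-04]]
188  77   0   2  -1  -2   9  71  75  70  75  75  73  74  74  73  73  73  73  73  78   0  -1   4  -4  -2   1   3 422 483 499 495
190  77  -2  -3   2   1  19 118  72  68  71  75  75  74  73  72  72  72  72  72  69   1  -2   2   1  -3   0 418 479 501 500 498
192  80   9  11  13   8  65 117 120 120 123 121 121 118  73  71  72  72  72  70  -4   2  -2  -1  -2  -2 414 478 505 502 499 499
194  -2  11  13  11  12  67 119 119 121 119 118 122 118 119 120 121 117 121 100  -4   0  -6  -2   2 411 477 507 505 502 503 502
196  -1   8  12  11  11  41 122 119 120 123 121 121 118 120 121 118 121 119 122 121 122 123 118 410 471 513 510 508 508 504 410
198  73  70  21  22  14  76 117 122 118 118 118 120 120 119 120 122 119 121 119 121 121 121 121 471 514 512 511 509 507 506 320
200  74  73  71  13  15 119 120 120 119 118 116 118 119 119 120 120 120 118 122 120 119 121 468 518 516 513 514 511 509 302 319
202  -
[... 573 characters left out ...]
 117 455 512 529 530 528 527 526 518 518 120 121 234 251 269
212  11  12  11  16  50  75  76  74  74  70  71  71  74  67  69  63 451 509 530 529 528 529 527 517 517 520 519 122 183 233 252
214  10  13  13  10  62  73  70  73  74  75  73  72  73  71  75 447 507 527 527 529 529 528 522 519 520 523 521 522 172 175 218
216  10  16  17  13  71  74  73  71  75  74  74  72  75  72 445 502 527 527 528 528 530 527 516 521 522 524 524 524 523 154 214
218  15  17  14  19  70  70  72  72  73  72  72  75  72  75 498 523 525 527 527 527 529 514 517 521 524 525 526 525 526 523 157
220  11  18  14  25  72  76  72  72  76  73  72  74  74 498 521 524 526 526 528 533 534 536 538 538 526 527 528 530 528 527 524
```

View pics/v1.png

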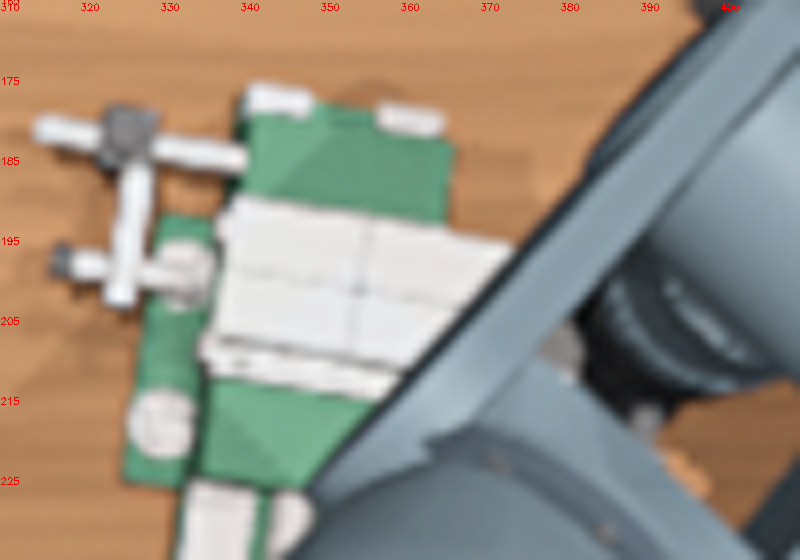

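The strip is level above the jaws (top z≈120 everywhere). Its far edge runs (340,189.4)–(374,195.4), its near edge (337.2,207.2)–(361,211). I'll compare its axis with the vice in the same camera.

```bash
 cat > ax.py <<'E'
from h import *
P=np.load('pics/v1P.npy');m=(P[...,2]>108)&(P[...,2]<130)
i=ctrl.camera_info("top");T=np.array(i["T"])
def w(u,v,z):
    d=T[:3,:3]@np.array([(u-i["cx"])/i["fx"],(v-i["cy"])/i["fy"],1]);return (T[:3,3]+d*(z-T[2,3])/d[2])*1000
up,lo=[],[]
for u in range(341,362):
    v=np.where(m[185:216,u])[0]+185
    up.append(w(u,v.min()-.5,.122)[:2])
    if u<358: lo.append(w(u,v.max()+.5,.122)[:2])
tl=[w(np.where(m[v,325:350])[0].min()+325-.5,v,.122)[:2] for v in range(192,206)]
f=lambda a:np.polyfit(np.array(a)[:,1],np.array(a)[:,0],1)
a,b=f(up),f(lo);print("slopes (yaw=-atan)",a[0],b[0])
# hand-read edges
hu=[w(340,189.4,.122)[:2],w(374,195.4,.122)[:2]];hl=[w(337.2,207.2,.122)[:2],w(361,211,.122)[:2]]
A,B=f(hu),f(hl);print("hand slopes",A[0],B[0])
for nm,(p,q) in dict(depth=(a,b),hand=(A,B)).items():
    y=-200.;xu,xl=np.polyval(p,y),np.polyval(q,y);print(nm,"x edges at y=-200",xu,xl,"mid",(xu+xl)/2,"width",(xu-xl)*np.cos(.152))
tcp=np.array([486.8,-307.3]);ax=np.array([.1518,.9884])
print("robot axis x at y=-200",tcp[0]+ax[0]/ax[1]*107.3)
print("vice mid x at y=-200 (top fit)",501.8+.1538*13.7)
print("tail mean cam",np.mean(tl,0),"robot tail est",tcp+ax*140)
E
python3 ax.py
cat > prof.py <<'E'
from h import *
# vice: transverse profile from averaged depth, vice frame with fitted yaw
d=np.load('pics/topavg.npy');i=ctrl.camera_info("top");T=np.array(i["T"]);vv,uu=np.mgrid[0:420,0:560]
P=(np.stack([(uu-i["cx"])/i["fx"]*d,(vv-i["cy"])/i["fy"]*d,d],-1)@T[:3,:3].T+T[:3,3])*1000
c,s=np.cos(-.152),np.sin(-.152);q=P[...,:2]-[501.8,-213.7];x=q@[c,s];y=q@[-s,c]
k=(abs(y)<36)&(abs(x)<60)
for a in range(-40,41,2):
    j=k&(abs(x-a)<1);z=P[...,2][j];print(a,len(z),np.round(np.percentile(z,[20,50,80]),1))
E
python3 prof.py
```

```text
slopes (yaw=-atan) 0.17470151122625935 0.1555299322733035
hand slopes 0.17856422717145318 0.1608643096237011
depth x edges at y=-200 529.377694812262 478.5093198622731 mid 503.94350733726753 width 50.28187399805953
hand x edges at y=-200 530.8781104874431 476.95470492193306 mid 503.9164077046881 width 53.30168079591524
robot axis x at y=-200 503.2792998785917
vice mid x at y=-200 (top fit) 503.90706
tail mean cam [ 508.25492023 -168.44437844] robot tail est [ 508.052 -168.924]
-40 16 [72.4 73.1 73.8]
-38 14 [72.  73.1 74.2]
-36 15 [72.4 73.5 74.8]
-34 16 [71.2 72.4 73.6]
-32 14 [72.5 73.1 73.9]
-30 15 [72.2 72.9 74.2]
-28 16 [72.2 72.9 73.6]
-26 11 [66.6 67.9 68.8]
-24 17 [66.2 66.9 67.7]
-22 14 [65.2 66.5 67.1]
-20 17 [66.  67.  68.9]
-18 13 [66.3 67.7 68.3]Traceback (most recent call last):
  File "prof.py", line 8, in <module>
    j=k&(abs(x-a)<1);z=P[...,2][j];print(a,len(z),np.round(np.percentile(z,[20,50,80]),1))
                                                           ~~~~~~~~~~~~~^^^^^^^^^^^^^^
    return _quantile_unchecked(
        a, q, axis, out, overwrite_input, method, keepdims, weights)
    return _ureduce(a,
                    func=_quantile_ureduce_func,
    ...<5 lines>...
                    overwrite_input=overwrite_input,
                    method=method)
    r = func(a, **kwargs)
    result = _quantile(arr,
                       quantiles=q,
    ...<2 lines>...
                       out=out,
                       weights=wgt)
    slices_having_nans = np.isnan(arr[-1, ...])
                                  ~~~^^^^^^^^^
IndexError: index -1 is out of bounds for axis 0 with size 0
```

Camera and robot agree on the strip axis to within 0.7 mm, and it lies on the vice mid-line. I'll back off 3 mm from the pin and lower.

Call:
{"name": "step_arm", "arguments": {
  "motion": [
    [10, 0, 3, 0, 0, 0, 255],
    [25, 0, 3, 0, 0, 0, 255],
    [35, 0, 3, 0, 0, 0, 255],
    [40, 0, 3, 0, 0, 0, 255],
    [42, 0, 3, 0, 0, 0, 255],
    [43, 0, 3, 0, 0, 0, 255],
    [44, 0, 3, 0, 0, 0, 255],
    [45, 0, 3, 0, 0, 0, 255],
    [46, 0, 3, 0, 0, 0, 255],
    [46, 0, 3, 0, 0, 0, 255]
  ]
}}

```text
time_s: 17.85
eef_pos: [0.4859, -0.3112, 0.0545]
eef_rot: [0.46, 0.537, 0.46, -0.537]
wrist_force: [0.5, 0.0, -1.7]
opening: 0.56
```

Call:
{"name": "step_arm", "arguments": {
  "motion": [
    [0.5, 0, 0, 0, 0, 0, 255],
    [1, 0, 0, 0, 0, 0, 255],
    [1.5, 0, 0, 0, 0, 0, 255],
    [2, 0, 0, 0, 0, 0, 255],
    [2, 0, 0, 0, 0, 0, 255]
  ]
}}

```text
time_s: 18.48
eef_pos: [0.486, -0.3113, 0.0525]
eef_rot: [-0.46, -0.537, -0.46, 0.537]
wrist_force: [1.6, 0.3, -1.7]
opening: 0.559
```

Call:
{"name": "step_arm", "arguments": {
  "motion": [
    [0.5, 0, 0, 0, 0, 0, 255],
    [1, 0, 0, 0, 0, 0, 255],
    [1.5, 0, 0, 0, 0, 0, 255],
    [1.5, 0, 0, 0, 0, 0, 255]
  ]
}}

```text
time_s: 18.98
eef_pos: [0.486, -0.3113, 0.051]
eef_rot: [-0.46, -0.537, -0.46, 0.537]
wrist_force: [0.9, 0.5, -1.0]
opening: 0.562
```

Call:
{"name": "step_arm", "arguments": {
  "motion": [
    [0.4, 0, 0, 0, 0, 0, 255],
    [0.8, 0, 0, 0, 0, 0, 255],
    [1.2, 0, 0, 0, 0, 0, 255],
    [1.2, 0, 0, 0, 0, 0, 255]
  ]
}}

```text
time_s: 19.48
eef_pos: [0.486, -0.3113, 0.0499]
eef_rot: [0.46, 0.537, 0.46, -0.537]
wrist_force: [-0.4, -0.0, -1.9]
opening: 0.558
```

Call:
{"name": "step_arm", "arguments": {
  "motion": [
    [0.2, 0, 0, 0, 0, 0, 255],
    [0.4, 0, 0, 0, 0, 0, 255],
    [0.4, 0, 0, 0, 0, 0, 255]
  ]
}}

```text
time_s: 19.85
eef_pos: [0.486, -0.3113, 0.0495]
eef_rot: [0.46, 0.537, 0.46, -0.537]
wrist_force: [0.7, -0.3, -0.5]
opening: 0.561
```

```bash
 python3 -c "
from h import *
obs()"
```

```text
t 19.85 tcp [ 0.486  -0.3113  0.0495] F [ 0.69 -0.34 -0.47] M [-0.06  0.07  0.03] op 0.561
[[ 0.000e+00  9.882e-01 -1.532e-01]
 [-0.000e+00 -1.532e-01 -9.882e-01]
 [-1.000e+00  1.000e-04  0.000e+00]]
```

Call:
{"name": "step_arm", "arguments": {
  "motion": [
    [0.2, 0, 0, 0, 0, 0, 255],
    [0.4, 0, 0, 0, 0, 0, 255],
    [0.4, 0, 0, 0, 0, 0, 255]
  ]
}}

```text
time_s: 20.23
eef_pos: [0.486, -0.3113, 0.0491]
eef_rot: [-0.46, -0.537, -0.46, 0.537]
wrist_force: [-0.4, 0.4, 0.5]
opening: 0.563
```

Call:
{"name": "step_arm", "arguments": {
  "motion": [
    [0.2, 0, 0, 0, 0, 0, 255],
    [0.3, 0, 0, 0, 0, 0, 255],
    [0.3, 0, 0, 0, 0, 0, 255]
  ]
}}

```text
time_s: 20.6
eef_pos: [0.486, -0.3113, 0.0488]
eef_rot: [0.46, 0.537, 0.46, -0.537]
wrist_force: [-0.2, -0.3, 1.0]
opening: 0.56
```

```bash
 python3 -c "
from h import *
obs()"
```

```text
t 20.6 tcp [ 0.486  -0.3113  0.0488] F [-0.19 -0.33  1.04] M [0.01 0.07 0.  ] op 0.56
[[ 1.000e-04  9.882e-01 -1.532e-01]
 [-0.000e+00 -1.532e-01 -9.882e-01]
 [-1.000e+00  1.000e-04  0.000e+00]]
```

Call:
{"name": "step_arm", "arguments": {
  "motion": [
    [0, 0, -1, 0, 0, 0, 255],
    [0, 0, -2, 0, 0, 0, 255],
    [0, 0, -3, 0, 0, 0, 255],
    [0, 0, -4, 0, 0, 0, 255],
    [0, 0, -5, 0, 0, 0, 255],
    [0, 0, -5.5, 0, 0, 0, 255]
  ]
}}

```text
time_s: 21.35
eef_pos: [0.4869, -0.3058, 0.0488]
eef_rot: [-0.46, -0.537, -0.46, 0.537]
wrist_force: [-0.1, -1.9, 1.6]
opening: 0.56
```

Call:
{"name": "step_arm", "arguments": {
  "motion": [
    [0, 0, -0.4, 0, 0, 0, 255],
    [0, 0, -0.8, 0, 0, 0, 255],
    [0, 0, -1.2, 0, 0, 0, 255]
  ]
}}

```text
time_s: 21.72
eef_pos: [0.487, -0.3047, 0.0488]
eef_rot: [-0.46, -0.537, -0.46, 0.537]
wrist_force: [0.0, -1.6, 1.8]
opening: 0.564
```

Call:
{"name": "step_arm", "arguments": {
  "motion": [
    [0, 0, -0.4, 0, 0, 0, 255],
    [0, 0, -0.8, 0, 0, 0, 255],
    [0, 0, -1.2, 0, 0, 0, 255]
  ]
}}

```text
time_s: 22.1
eef_pos: [0.4872, -0.3035, 0.0487]
eef_rot: [-0.46, -0.537, -0.46, 0.537]
wrist_force: [-0.3, -0.6, 0.4]
opening: 0.558
```

Call:
{"name": "step_arm", "arguments": {
  "motion": [
    [0, 0, -0.4, 0, 0, 0, 255],
    [0, 0, -0.8, 0, 0, 0, 255],
    [0, 0, -1.0, 0, 0, 0, 255]
  ]
}}

```text
time_s: 22.48
eef_pos: [0.4873, -0.3025, 0.0487]
eef_rot: [-0.46, -0.537, -0.46, 0.537]
wrist_force: [-0.3, -0.6, 1.0]
opening: 0.561
```

Call:
{"name": "step_arm", "arguments": {
  "motion": [
    [0, 0, -0.4, 0, 0, 0, 255],
    [0, 0, -0.8, 0, 0, 0, 255],
    [0, 0, -1.0, 0, 0, 0, 255]
  ]
}}

```text
time_s: 22.85
eef_pos: [0.4875, -0.3015, 0.0488]
eef_rot: [-0.46, -0.537, -0.46, 0.537]
wrist_force: [-0.1, -1.6, 1.3]
opening: 0.564
```

Call:
{"name": "step_arm", "arguments": {
  "motion": [
    [0, 0, -0.4, 0, 0, 0, 255],
    [0, 0, -0.8, 0, 0, 0, 255],
    [0, 0, -0.8, 0, 0, 0, 255]
  ]
}}

```text
time_s: 23.22
eef_pos: [0.4876, -0.3008, 0.0488]
eef_rot: [-0.46, -0.537, -0.46, 0.537]
wrist_force: [-0.2, -1.9, 0.9]
opening: 0.558
```

Call:
{"name": "step_arm", "arguments": {
  "motion": [
    [0, 0, -0.4, 0, 0, 0, 255],
    [0, 0, -0.8, 0, 0, 0, 255],
    [0, 0, -0.8, 0, 0, 0, 255]
  ]
}}

```text
time_s: 23.6
eef_pos: [0.4877, -0.3007, 0.0488]
eef_rot: [-0.46, -0.537, -0.46, 0.537]
wrist_force: [-1.2, -5.5, -0.7]
opening: 0.56
```

Call:
{"name": "step_arm", "arguments": {
  "motion": [
    [0, 0, -0.4, 0, 0, 0, 255],
    [0, 0, -0.8, 0, 0, 0, 255],
    [0, 0, -0.8, 0, 0, 0, 255]
  ]
}}

```text
time_s: 23.98
eef_pos: [0.4878, -0.3007, 0.049]
eef_rot: [-0.461, -0.536, -0.459, 0.537]
wrist_force: [-2.2, -8.3, 0.2]
opening: 0.559
```

The strip met the pin at TCP y=-0.3007, and the push rose from 5.5 to 8.3 N, so it is home. I'll ease off slightly, then release.

Call:
{"name": "step_arm", "arguments": {
  "motion": [
    [0, 0, 0.3, 0, 0, 0, 255],
    [0, 0, 0.5, 0, 0, 0, 255],
    [0, 0, 0.5, 0, 0, 0, 255]
  ]
}}

```text
time_s: 24.35
eef_pos: [0.4877, -0.3007, 0.0488]
eef_rot: [-0.461, -0.537, -0.46, 0.537]
wrist_force: [-1.1, -6.4, -0.5]
opening: 0.559
```

Call:
{"name": "step_arm", "arguments": {
  "motion": [
    [0, 0, 0, 0, 0, 0, 105],
    [0, 0, 0, 0, 0, 0, 100],
    [0, 0, 0, 0, 0, 0, 90],
    [0, 0, 0, 0, 0, 0, 75],
    [0, 0, 0, 0, 0, 0, 50],
    [0, 0, 0, 0, 0, 0, 20],
    [0, 0, 0, 0, 0, 0, 0],
    [0, 0, 0, 0, 0, 0, 0]
  ]
}}

```text
time_s: 25.35
eef_pos: [0.4878, -0.2996, 0.0488]
eef_rot: [-0.46, -0.537, -0.46, 0.537]
wrist_force: [-0.0, 1.0, -0.3]
opening: 1.001
```

Call:
{"name": "step_arm", "arguments": {
  "motion": [
    [-5, 0, 0, 0, 0, 0, 0],
    [-15, 0, 0, 0, 0, 0, 0],
    [-40, 0, 0, 0, 0, 0, 0],
    [-80, 0, 0, 0, 0, 0, 0],
    [-120, 0, 40, 0, 0, 0, 0],
    [-120, 0, 90, 0, 0, 0, 0],
    [-120, -40, 130, 0, 0, 0, 0],
    [-120, -80, 150, 0, 0, 0, 0],
    [-120, -80, 150, 0, 0, 0, 0]
  ]
}}

```text
time_s: 26.48
eef_pos: [0.3834, -0.437, 0.1694]
eef_rot: [-0.459, -0.538, -0.459, 0.538]
wrist_force: [0.7, 0.6, -0.2]
opening: 1.001
```

```bash
 python3 look.py v2
```

```text
t 26.48 tcp [ 0.3834 -0.437   0.1694] F [ 0.71  0.56 -0.17] M [-0.03 -0.06 -0.03] op 1.001
[[-3.000e-04  9.876e-01 -1.572e-01]
 [-5.000e-04 -1.572e-01 -9.876e-01]
 [-1.000e+00 -2.000e-04  6.000e-04]]
188  79  -1  -1  -2  -3   7  68  75  75  71  74  71  74  76  74  73  74  73  70  73  -1  -2  -3  -1   0   1   2   1  -2   0  -1
190  73   0  -4   2  -1  19  71  72  72  74  72  76  73  74  77  71  73  73  71  70  -2   1  -4  -3   0  -3  -2   1  -5  -3   0
192  79   8  11   8   5  67  65  70  70  75  71  77  72  77  72  73  71  71  74   0  -2   0  -2  -4  -1  -2   0  -2   1  -1  -2
194  -1  11  10  13  71  70  70  70  70  67  67  68  67  65  75  73  69  75  72   0  -2  -1  -2   1  -1  -2  -1   1  -1   1   1
196  -3   9  13  13  69  73  70  70  69  69  72  70  68  70  70  71  67  68  65  66  -2  -1  -1  -2  -3  -1   1   1  -1  -2  -2
198  72  71  19  16  66  69  69  67  71  70  68  70  69  71  70  70  68  67  73  69  68  -3  -3  -1  -1  -1   1  -1  -1   2  -2
200  71  71  68  69  70  72  72  70  70  70  68  75  70  69  71  73  67  73  73  72  69  70  70  68  71  66  68  -1   1  -3   0
202 
[... 575 characters left out ...]
  71  71  72  72  71  72  71  72  72  67  69  69  73   0   0
212  12  11   8  10  54  72  72  74  75  72  73  73  74  67  73  73  67  69  69  70  70  71  70  70  71  67  69  70  70  -1  -2
214  13  17  12  10  67  71  74  73  73  72  72  73  71  74  73  75  74  72  63  11  69  71  66  66  70  70  70  72  72   0   1
216  14  18  16  13  73  73  73  72  71  73  73  72  72  71  71  74  70  72   8  10  -3   0   4  -3  -1  -2  67  70  69  -1   0
218  17  16  19  22  69  69  74  73  72  72  71  73  74  76  76  73  72  74  13   8   0   1  -2  -1   1   2  -1  -2   1   2  -2
220  13  17  15  25  71  70  73  75  77  74  73  76  71  74  77  69  74  16  13  12  -1  -2  -1  -4  -1   3  -1  -3   0  -3  -1
```

View pics/v2.png

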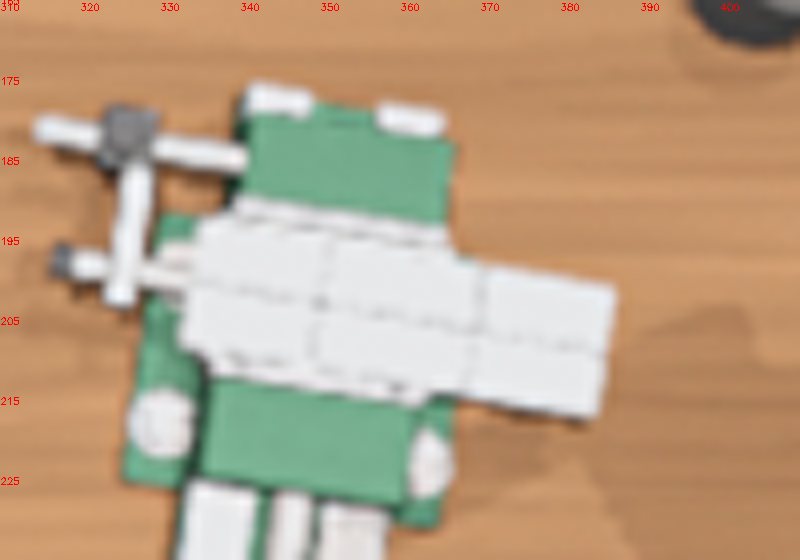

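The strip lies flat between the jaws: its top is at z≈70 mm along its whole length, and the tail meets the pin at about (333,200). The gripper is well clear. Handing in.

```bash
 python3 -c "
from h import *
print(ctrl.hand_in()); obs()"
```

```text
the job is handed in; nothing more can be done
None
the job is handed in; nothing more can be done
```

The strip is lying flat on the parallels with its tail against the stop pin, and I handed the job in at about 26.7 s. The hand-in reported no verdict.

- **Slide:** I slid the strip with closed fingertips at 5–6.5 N until it overhung the edge by about 47 mm.
- **Pick-up:** I gripped it by its long edges about 20 mm from the lead end and lifted it. It hung level.
- **Loading:** I lowered it between the jaws with only light contact on the parallels, then eased it along until the pin was felt. The push home peaked at about 8 N at the wrist; I eased it to about 6 N and let go.

**Last checks:**
- In the final top picture the strip is flat, with its top at about 70 mm all along, parallel to the jaws, and its tail touches the pin.
- The gripper is open and well clear.
- In the pictures I took along the way, the angle plate and V-block looked unmoved. I did not check the hammer, punch, square, offcuts and oiler again, though the arm never worked near them.

**Disagreements:** The side-camera depth fit put the vice about 5 mm from where the top camera did. I used the top camera, and the strip going between the jaws without resistance agreed with that. The two cameras also differed by about half a degree on the vice's angle. The remaining gap at the pin was judged only from the picture, at about 3 mm per pixel, and from the felt contact before release.

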